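Sweep the empty dishes into the wash bin

TASK

Three empty blue dishes stand on the plywood tray among two stocked pots with green lids. Sweep all three blue dishes with your fingertips along the tray and over its open edge, so that they drop into the grey wash bin beyond it; slide them, never lift or carry them. Leave the lidded pots and the loose things on the bench where they stand.

Things in the scene. Friction and masses are not known exactly. Their poses are not given: they have to be found in the camera images.
- station: fixed plywood tray stand with a grey wash bin against it. Origin: at bench height, under the middle of the tray's open edge. x points from the tray over that edge into the bin (away from the robot, turned at most 0.2 rad), y along the edge, z up. Tray: x -205 to 0 mm, y -195 to 195 mm, surface 60 mm up; rim 12 mm high, 12 mm wide on the other three sides only
- edge (a point): middle of the tray's open edge, on the tray surface (60 mm above the bench). The dishes and pots stand 60 to 135 mm back from the edge, in five places about 70 mm apart along it, one in each, in any order, so each dish has a free straight way to the edge
- bin_floor (a point): middle of the wash bin's inner floor, 5 mm above the bench. The bin reaches 140 mm out from the tray's edge and 390 mm along it (outside), walls 6 mm, wall tops 55 mm above the bench
- dish1: empty open blue plastic dish, round, 46 mm across at the rim (40 mm at the foot), 20 mm high, walls 3 mm, about 25 g, slides freely; it starts upright on the tray. Origin: centre of its underside, z up
- dish2: empty open blue plastic dish, round, 46 mm across at the rim (40 mm at the foot), 20 mm high, walls 3 mm, about 25 g, slides freely; it starts upright on the tray. Origin: centre of its underside, z up
- dish3: empty open blue plastic dish, round, 46 mm across at the rim (40 mm at the foot), 20 mm high, walls 3 mm, about 25 g, slides freely; it starts upright on the tray. Origin: centre of its underside, z up
- pot1: stocked white pot with a green lid, 52 mm across, 38 mm high, about 90 g, standing on the tray; origin: centre of its underside. Leave it alone
- pot2: stocked white pot with a green lid, 52 mm across, 38 mm high, about 90 g, standing on the tray; origin: centre of its underside. Leave it alone
- bottle: bottle, 64 mm across, 170 mm high, standing on the bench left of the tray; origin: centre of its underside
- jar: jar, 72 mm across, 90 mm high, standing on the bench left of the tray; origin: centre of its underside
- brush: flat hand brush with a wooden handle, about 200 mm long, lying on the bench right of the tray, bristles away from the robot; origin: its underside near mid-length, x along it
- lid_stack: stack of green and white lids, 60 mm across, 30 mm high, on the bench right of the tray; one rigid piece; origin: centre of its underside
Things that resemble listed ones, but are neither listed nor needed, are in the scene too. What is shaped like the dish1 but orange, purple or turquoise is not meant.

How it is judged:
By the outcome, as a careful person would: the job done as asked, in the order asked, and still so for the second after the job is handed in, with the robot touching nothing.
It also fails if it takes over 51 s, if anything falls off the work surface, if the arm or the gripper's body presses on something with over 40 N, if the wrist force passes 120 N, or if a joint passes its speed limit or range.

ROBOT

A 6-joint arm with a two-finger parallel gripper is mounted at the origin on the work surface. World frame = base frame: x ahead of the robot, y to its left, z up, the work surface at z = 0. Lengths are in m, angles in rad, forces in N, time in s.
With the tool pointing down it reaches from about 0.35 to 0.85 m from the base axis. Payload 8.1 kg.
Tool frame: the origin (TCP) lies at the very end of the fingers, on their centre line; the grasp point (between the pads) lies 19 mm behind it (robot.pinch_z is the distance from the TCP to the grasp point, in m); x points along the fingers, z is the direction in which the jaws open and shut, and the axes are right-handed (so a half turn about x gives the same grasp; the last joint's range is limited). The gripper opens to 93 mm and grips with 3 to 60 N. Pads are 15 mm wide; open, the fingers measure 128 mm over their backs; the gripper's body (75 mm by 188 mm) begins 65 mm behind the grasp point.
Start: joints at [-1.345, 0.13, 1.488, -0, 1.523, -0.085], TCP at [0.184, -0.571, 0.219] pointing down, gripper open.
Joint ranges: [-2.96, 2.96], [-0.89, 2.26], [0.02, 2.5], [-1.34, 4.48], [0, 2.73], [-2.66, 2.66]. Speed limits (rad/s): [2.39, 2.39, 2.79, 3.14, 3.14, 3.14].

INTERFACE

Orientations are given as a rotation vector (axis times angle).
In Python, from plant import robot, optics, ticket gives the robot as it stands.
- The arm moves only by the tool jog_arm, never from a script. Its argument "targets" is a list of rows, each a list of 7 numbers: the shift along the tool's x, y, z in cm, then the turn, a rotation vector about the tool's x, y, z in degrees, then the closure, from 0 (fully open) to 1 (shut). In form: [[dx, dy, dz, ax, ay, az, grip], ...]. A call has 1 to 5 rows; each row is the pose to reach, as a shift and turn from the pose measured when the call began, along the tool's axes at that moment; what a row does not reach only later rows make up. A row lasts 1/8 s, in which the tool goes at most 62.5 mm and 10.7 degrees, less where a joint would pass 70% of its speed; a pose out of reach is approached as far as the arm can. A call with a gripper value outside its range is refused whole. The fingers move at their own pace and stop on an object; "squeeze" is the grip in N (left out, the last holds). Time passes only in rows, so rows that repeat a pose let the fingers close. It gives the time, the measured TCP pose, the force and the opening at its end, in the units of the state.
- robot.read_state(): the state, without advancing time (a new reading comes with each control period).
- optics.read_camera(name): name is "scene" or "top"; returns a dict with "frame" (480x640x3 uint8, red, green, blue), "vertical_fov" (degrees; the focal length in pixels is half the picture's height over the tangent of half this angle, whatever the lens; pixels are square), "cx", "cy" (the principal point, pixels), "R" (3x3) and "t" (3): a world point X has camera coordinates R X + t. Camera axes: x right, y down, z forward; pixel columns grow to the right and rows downward; lengths in m; the calibration is good to about 2 mm. A picture is of the moment at which its call begins. There is no depth.
- ticket.close_job(): hands the job in, once; it reports no verdict.
The state is a dict: "t": time; "q": joint angles; "dq": joint speeds; "joint_torque": joint torques, N m; "tool_pos": TCP position; "orientation": TCP orientation; "force": force on the tool from outside, world axes, zero at the start; "wrist_torque": the same for the moment, N m; "opening": finger opening in m.
Only numpy, scipy, OpenCV 4.12 (cv2) and the standard library are available. Lean on these libraries where they do the work, as an engineer would, in place of code of your own. Each camera call takes 0.05 s, during which the arm holds its last target.

## Working session

There is one attempt and no reset: what is moved stays moved. The work goes in short steps, Python scripts to look and compute and a tool call to move; the robot and the scene stay as the last step left them, time stands still between calls to the robot, and variables do not carry over. Pictures are saved under pics/ and viewed, and the job is handed in when it is done.

Besides the shell and the picture viewer there is one more tool, called after ">>>" in YAML: its name, and indented under it one key for each argument. jog_arm: Moves the arm, as the interface text tells. Its arguments: {"type":"object","properties":{"targets":{"type":"array"},"squeeze":{"type":"number"}},"required":["targets"]}

```bash
mkdir -p pics; ls; python3 - <<'E'
from plant import robot, optics, ticket
import cv2,numpy as np
for n in("scene","top"):
    c=optics.read_camera(n); cv2.imwrite(f"pics/{n}0.png",c["frame"][:,:,::-1])
    print(n,c["vertical_fov"],c["cx"],c["cy"],c["R"],c["t"])
    print({k:v for k,v in c.items() if k!="frame"}.keys())
s=robot.read_state(); print(s)
E
```

```text
pics
scene 42.38669901103593 321.7420253377557 240.54298712998357 [[-0.42857051  0.90340694 -0.01353615]
 [ 0.66193131  0.30374842 -0.68526187]
 [-0.61495874 -0.30264303 -0.72817095]] [ 0.21436023 -0.28694419  1.87661459]
dict_keys(['vertical_fov', 'cx', 'cy', 'R', 't'])
top 53.116631181515054 329.19096249876395 239.6292013356378 [[-0.01889828 -0.99952077  0.02451694]
 [-0.99876891  0.01774786 -0.04632149]
 [ 0.04586417 -0.02536215 -0.99862568]] [-0.00729181  0.50166647  1.04080266]
dict_keys(['vertical_fov', 'cx', 'cy', 'R', 't'])
{'t': 0.1, 'q': array([-1.34541369e+00,  1.31112804e-01,  1.48915535e+00,  3.26622391e-06,
        1.52300450e+00, -8.53839439e-02]), 'dq': array([ 4.34089979e-05, -1.21579480e-03, -2.64277259e-03,  4.01792011e-04,
        1.18196501e-03,  4.46690481e-04]), 'joint_torque': array([ 1.96731737e-03, -5.61336708e+01, -4.93098807e+01,  7.70045584e-02,
        2.93858140e-02, -8.12605526e-05]), 'tool_pos': array([ 0.18338999, -0.5707489 ,  0.21768438]), 'orientation': array([ 0.97838951,  1.34163845, -0.97655718]), 'force': array([0.59294402, 0.37987411, 0.41874144]), 'wrist_torque': array([-0.01092538, -0.01551907,  0.02370692]), 'opening': 0.09302314258634184}
```

View pics/top0.png

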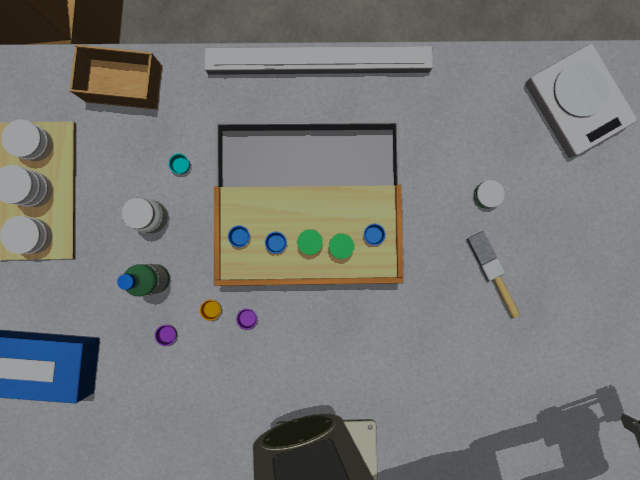

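View pics/scene0.png

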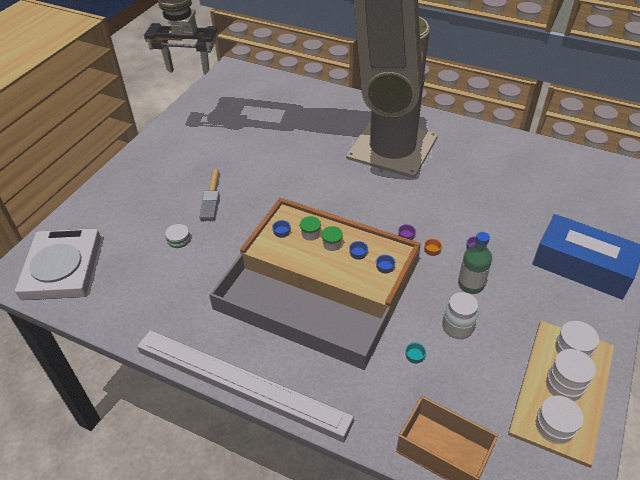

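The top view shows the blue dishes at about (239,237), (276,243) and (374,234). The green lids are at (310,242) and (341,247), and the open tray edge is along row ~187. The scene view agrees. Next I'll measure positions.

```bash
cat > h.py <<'E'
from plant import robot, optics, ticket
import cv2,numpy as np
from scipy.spatial.transform import Rotation as Ro
def ray(c,u,v,z):
    f=240/np.tan(np.radians(c["vertical_fov"]/2))
    d=c["R"].T@np.array([(u-c["cx"])/f,(v-c["cy"])/f,1]); o=-c["R"].T@c["t"]
    return o+d*(z-o[2])/d[2]
def proj(c,X):
    f=240/np.tan(np.radians(c["vertical_fov"]/2)); p=c["R"]@np.array(X)+c["t"]
    return p[:2]/p[2]*f+[c["cx"],c["cy"]]
def blobs(c,lo,hi,z,amin=60):
    h=cv2.cvtColor(c["frame"],cv2.COLOR_RGB2HSV); m=cv2.inRange(h,lo,hi)
    m=cv2.morphologyEx(m,cv2.MORPH_CLOSE,np.ones((3,3)))
    out=[]
    for k in cv2.findContours(m,cv2.RETR_EXTERNAL,cv2.CHAIN_APPROX_NONE)[0]:
        if cv2.contourArea(k)<amin: continue
        hull=cv2.convexHull(k); M=cv2.moments(hull); u,v=M["m10"]/M["m00"],M["m01"]/M["m00"]
        out.append((round(u,1),round(v,1),cv2.contourArea(hull),ray(c,u,v,z).round(4)))
    return out
def pose():
    s=robot.read_state(); R=Ro.from_rotvec(s["orientation"]).as_matrix(); return s,R
E
python3 - <<'E'
from h import *
for n in("top","scene"):
    c=optics.read_camera(n)
    print(n)
    for b in blobs(c,(105,150,60),(120,255,255),.08): print("blue",b)
    for b in blobs(c,(50,120,60),(80,255,255),.098): print("green",b)
    h=cv2.cvtColor(c["frame"],cv2.COLOR_RGB2HSV)
    if n=="top":
        for u,v in((220,200),(300,260),(300,195),(218,240),(300,150),(400,240)): print(u,v,h[v,u])
        # column scan for open edge
        for u in range(240,385,24):
            col=h[:,u,1].astype(int); e=[v for v in range(130,215) if col[v]>70][0]; print(u,e,ray(c,u,e-.5,.06).round(4))
        for v in (200,225,255):
            r=np.where(h[v,200:420,1]>70)[0]+200; print(v,r[0],r[-1],ray(c,r[0]-.5,v,.072).round(4),ray(c,r[-1]+.5,v,.072).round(4))
s,R=pose();print(R.round(3))
E
python3 -c "
import cv2;a=cv2.imread('pics/top0.png')[115:295,205:410];cv2.imwrite('pics/crop0.png',cv2.resize(a,None,fx=3.2,fy=3.2))"
```

```text
top
blue (39.7, 369.4, 4811.0, array([0.2494, 0.5677, 0.08  ]))
blue (125.2, 281.4, 178.5, array([0.4211, 0.3991, 0.08  ]))
blue (275.2, 242.2, 324.0, array([0.495 , 0.0956, 0.08  ]))
blue (238.4, 236.1, 333.5, array([0.5089, 0.1704, 0.08  ]))
blue (374.0, 234.1, 324.0, array([ 0.508 , -0.1072,  0.08  ]))
green (138.7, 280.2, 682.5, array([0.4236, 0.3654, 0.098 ]))
green (340.9, 245.9, 464.5, array([ 0.4844, -0.0377,  0.098 ]))
green (309.6, 241.8, 462.5, array([0.4938, 0.0252, 0.098 ]))
220 200 [ 26  97 108]
300 260 [ 29  78 157]
300 195 [ 28  80 157]
218 240 [ 15 174 148]
300 150 [120   4 137]
400 240 [ 15 173 153]
240 187 [0.6138 0.1693 0.06  ]
264 187 [0.6131 0.1192 0.06  ]
288 187 [0.6123 0.069  0.06  ]
312 187 [0.6116 0.0187 0.06  ]
336 186 [ 0.6129 -0.0317  0.06  ]
360 186 [ 0.6122 -0.0823  0.06  ]
384 186 [ 0.6114 -0.133   0.06  ]
200 214 401 [0.5847 0.2221 0.072 ] [ 0.5786 -0.1671  0.072 ]
225 214 401 [0.533  0.2225 0.072 ] [ 0.5264 -0.1657  0.072 ]
255 214 402 [0.4713 0.223  0.072 ] [ 0.4641 -0.1662  0.072 ]
scene
blue (386.4, 263.0, 136.0, array([0.515 , 0.1758, 0.08  ]))
blue (359.3, 249.7, 112.5, array([0.5026, 0.1017, 0.08  ]))
blue (482.8, 236.1, 76.5, array([0.3365, 0.3566, 0.08  ]))
blue (282.2, 227.4, 109.0, array([ 0.5135, -0.1008,  0.08  ]))
blue (592.7, 245.6, 3221.5, array([0.2581, 0.6023, 0.08  ]))
green (331.5, 233.8, 225.0, array([0.4982, 0.0267, 0.098 ]))
green (309.7, 223.5, 208.0, array([ 0.4889, -0.0366,  0.098 ]))
[[-0.     0.952  0.306]
 [ 0.001  0.306 -0.952]
 [-1.     0.    -0.001]]
```

View pics/crop0.png

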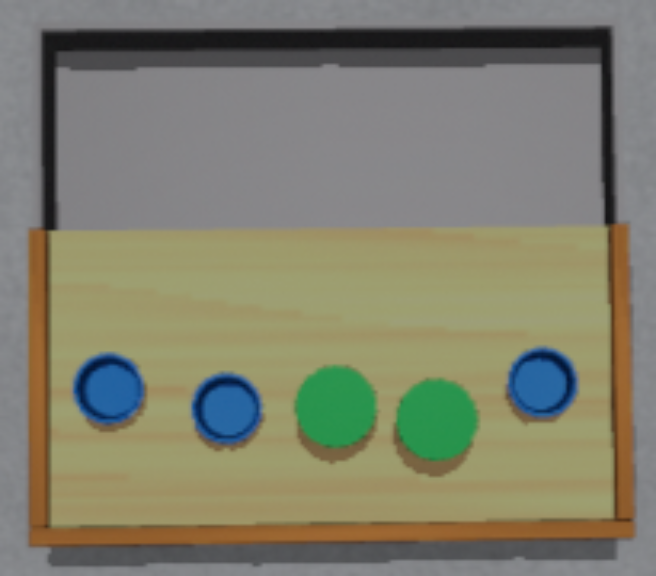

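>>> jog_arm:
  targets:
    - [6,-5.4,0,0,0,0,0.76]
    - [0,10,-9,8,0,0,0.76]
    - [0,17,-15,17.8,0,0,0.76]
    - [0,22,-20,17.8,0,0,0.76]
    - [0,27,-24,17.8,0,0,0.76]
  squeeze: 10

```text
t: 0.82
tool_pos: [0.2874, -0.3814, 0.2084]
orientation: [1.21, 1.209, -1.209]
force: [1.2, -0.2, 0.2]
opening: 0.0473
```

>>> jog_arm:
  targets:
    - [-1,4,-6,0,0,0,0.76]
    - [-1,7,-11,0,0,0,0.76]
    - [-1,11,-17,0,0,0,0.76]
    - [-1,14,-23,0,0,0,0.76]
    - [-1,16.8,-27.6,0,0,0,0.76]

```text
t: 1.45
tool_pos: [0.4495, -0.1148, 0.2188]
orientation: [1.21, 1.209, -1.209]
force: [1.0, -1.2, 0.2]
opening: 0.0222
```

```bash
python3 - <<'E'
from h import *
s,R=pose();print(s["tool_pos"],s["opening"],s["dq"].round(3));print(R.round(3))
E
```

```text
[ 0.44953512 -0.11484574  0.21877399] 0.0221511217771831 [ 1.093e+00  3.220e-01 -2.670e-01 -1.000e-03 -6.100e-02  1.088e+00]
[[ 0.001  1.    -0.001]
 [ 0.001 -0.001 -1.   ]
 [-1.     0.001 -0.001]]
```

>>> jog_arm:
  targets:
    - [0,0.6,-1.0,0,0,0,0.76]
    - [3,0.6,-1.0,0,0,0,0.76]
    - [7,0.6,-1.0,0,0,0,0.76]
    - [10,0.6,-1.0,0,0,0,0.76]
    - [10,0.6,-1.0,0,0,0,0.76]

```text
t: 2.08
tool_pos: [0.4531, -0.1049, 0.1162]
orientation: [1.21, 1.213, -1.213]
force: [0.1, 0.0, 0.2]
opening: 0.0223
```

```bash
python3 - <<'E'
from h import *
s,R=pose();print(s["tool_pos"],s["opening"],s["dq"].round(3))
for n in("top","scene"):
    c=optics.read_camera(n)
    for b in blobs(c,(105,150,60),(120,255,255),.08): print("blue",b)
    print(proj(c,s["tool_pos"]))
    a=c["frame"][115:295,205:410] if n=="top" else c["frame"][180:360,200:440]
    cv2.imwrite(f"pics/{n}1.png",cv2.resize(a[:,:,::-1],None,fx=3,fy=3))
E
```

```text
[ 0.45314553 -0.1048551   0.11617209] 0.02227520808106906 [ 0.003 -0.035 -0.063  0.004  0.032  0.003]
blue (39.7, 369.4, 4812.5, array([0.2495, 0.5677, 0.08  ]))
blue (125.2, 281.4, 178.0, array([0.4212, 0.3991, 0.08  ]))
blue (275.2, 242.2, 324.0, array([0.495 , 0.0956, 0.08  ]))
blue (238.4, 236.1, 333.5, array([0.5089, 0.1704, 0.08  ]))
[375.67298607 260.81331063]
blue (386.4, 262.9, 140.0, array([0.5148, 0.1756, 0.08  ]))
blue (359.3, 249.7, 112.0, array([0.5025, 0.1017, 0.08  ]))
blue (482.8, 236.1, 76.5, array([0.3365, 0.3566, 0.08  ]))
blue (281.5, 227.1, 127.0, array([ 0.5134, -0.103 ,  0.08  ]))
blue (592.7, 245.6, 3221.0, array([0.2581, 0.6023, 0.08  ]))
[291.23841052 201.10311454]
```

View pics/scene1.png

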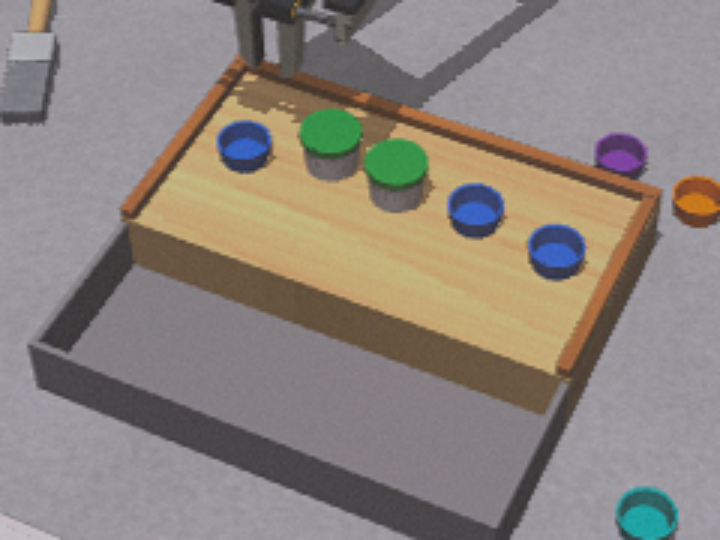

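View pics/top1.png

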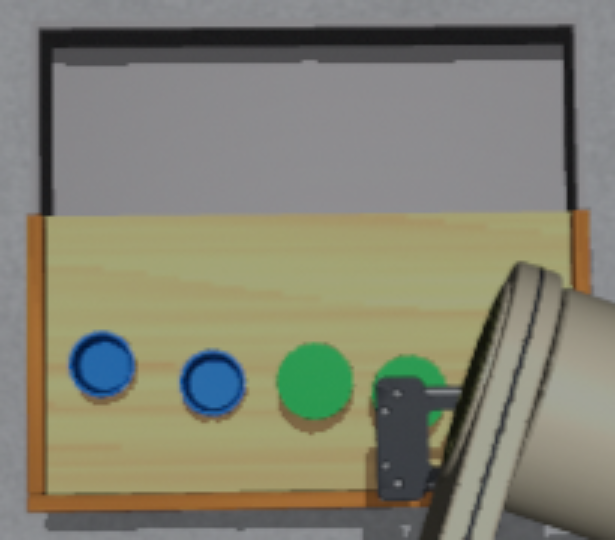

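>>> jog_arm:
  targets:
    - [2.5,0.1,0,0,0,0,0.76]
    - [4.9,0.1,0,0,0,0,0.76]
    - [4.9,0.1,0,0,0,0,0.76]

```text
t: 2.55
tool_pos: [0.4564, -0.1057, 0.0708]
orientation: [1.211, 1.209, -1.21]
force: [-0.3, 0.2, -0.7]
opening: 0.0225
```

>>> jog_arm:
  targets:
    - [0,1.5,0,0,0,0,0.76]
    - [0,3,0,0,0,0,0.76]
    - [0,4.5,0,0,0,0,0.76]
    - [0,6,0,0,0,0,0.76]
    - [0,7.5,0,0,0,0,0.76]

```text
t: 3.18
tool_pos: [0.5335, -0.1064, 0.0736]
orientation: [1.212, 1.206, -1.208]
force: [-0.0, 0.3, 1.4]
opening: 0.0226
```

```bash
cat > look.py <<'E'
from h import *
import sys
k=sys.argv[1]
s,R=pose();print(s["tool_pos"],s["opening"],s["force"].round(2),s["t"])
im=[]
for n in("top","scene"):
    c=optics.read_camera(n)
    for b in blobs(c,(105,150,60),(120,255,255),.08,30): print(n,"blue",b)
    a=c["frame"][115:295,190:430] if n=="top" else c["frame"][180:360,200:440]
    im.append(cv2.resize(a[:,:,::-1],None,fx=1.66*2 if 0 else 1.66*1,fy=1.66) if 0 else cv2.resize(a[:,:,::-1],(533,400)) )
cv2.imwrite(f"pics/{k}.png",cv2.resize(np.vstack(im),(400,600)) if 0 else cv2.resize(np.hstack(im),(800,300)))
E
python3 look.py p1
```

```text
[ 0.53347206 -0.1064386   0.07358562] 0.02256533701281706 [-0.02  0.29  1.36] 3.175
top blue (39.7, 369.4, 4812.0, array([0.2495, 0.5677, 0.08  ]))
top blue (125.2, 281.4, 178.0, array([0.4212, 0.3991, 0.08  ]))
top blue (275.2, 242.2, 324.0, array([0.495 , 0.0956, 0.08  ]))
top blue (238.4, 236.1, 333.5, array([0.5089, 0.1704, 0.08  ]))
scene blue (385.8, 262.5, 157.5, array([0.5142, 0.1739, 0.08  ]))
scene blue (359.1, 248.8, 140.5, array([0.5002, 0.1   , 0.08  ]))
scene blue (270.4, 241.1, 170.0, array([ 0.5667, -0.105 ,  0.08  ]))
scene blue (482.7, 236.1, 77.5, array([0.3366, 0.3565, 0.08  ]))
scene blue (592.8, 245.7, 3237.5, array([0.2584, 0.6025, 0.08  ]))
```

View pics/p1.png

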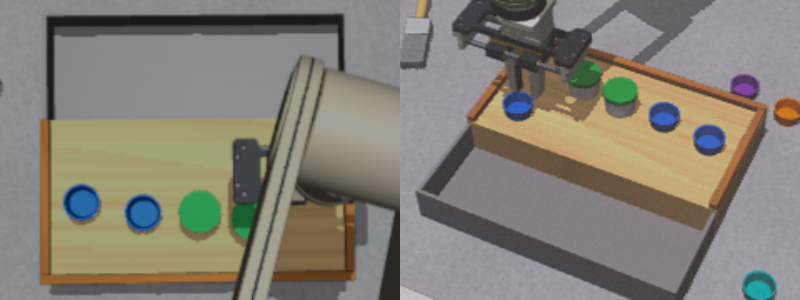

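The dish is sliding ahead of the fingers and sits at about (518,103) in the combined picture. I'll lower slightly and carry on over the edge.

>>> jog_arm:
  targets:
    - [0.5,1.5,0,0,0,0,0.76]
    - [0.5,3.2,0,0,0,0,0.76]
    - [0.5,5,0,0,0,0,0.76]
    - [0.5,6.8,0,0,0,0,0.76]
    - [0.4,8.5,0,0,0,0,0.76]

```text
t: 3.9
tool_pos: [0.6198, -0.107, 0.0716]
orientation: [1.212, 1.204, -1.207]
force: [-0.1, -0.4, 0.9]
opening: 0.0223
```

>>> jog_arm:
  targets:
    - [0,1.8,0,0,0,0,0.76]
    - [0,2.8,0,0,0,0,0.76]
    - [0,2.8,0,0,0,0,0.76]

```text
t: 4.28
tool_pos: [0.6482, -0.1072, 0.0724]
orientation: [1.212, 1.203, -1.207]
force: [-0.5, 0.6, 0.8]
opening: 0.0228
```

```bash
python3 look.py p2
```

```text
[ 0.64820695 -0.10717559  0.07243375] 0.02281678962006095 [-0.47  0.65  0.82] 4.275
top blue (39.7, 369.4, 4811.0, array([0.2495, 0.5677, 0.08  ]))
top blue (125.2, 281.4, 178.5, array([0.4211, 0.3991, 0.08  ]))
top blue (275.2, 242.2, 323.5, array([0.4951, 0.0956, 0.08  ]))
top blue (238.4, 236.1, 333.5, array([0.5089, 0.1704, 0.08  ]))
top blue (371.0, 181.0, 133.0, array([ 0.6179, -0.1034,  0.08  ]))
scene blue (258.1, 277.4, 57.0, array([ 0.6791, -0.076 ,  0.08  ]))
scene blue (386.0, 262.7, 151.5, array([0.5145, 0.1745, 0.08  ]))
scene blue (359.1, 249.5, 120.0, array([0.5024, 0.1009, 0.08  ]))
scene blue (482.8, 236.1, 76.5, array([0.3365, 0.3566, 0.08  ]))
scene blue (592.8, 245.7, 3240.0, array([0.2584, 0.6024, 0.08  ]))
```

View pics/p2.png

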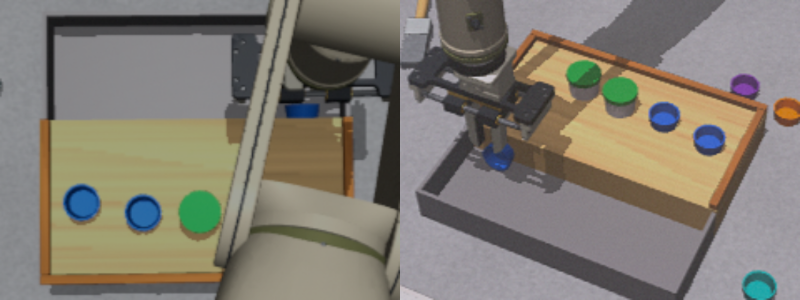

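>>> jog_arm:
  targets:
    - [-3,0,0,0,0,0,0.76]
    - [-6,0,0,0,0,0,0.76]
    - [-9,0,0,0,0,0,0.76]
    - [-9,-2,-4,0,0,0,0.76]
    - [-9,-6,-10,0,0,0,0.76]

```text
t: 5.0
tool_pos: [0.5919, -0.0149, 0.1621]
orientation: [1.214, 1.202, -1.208]
force: [0.3, 0.8, 0.1]
opening: 0.0221
```

```bash
python3 look.py p3
```

```text
[ 0.59190369 -0.01490815  0.16205658] 0.022068977542178018 [0.27 0.82 0.08] 5.0
top blue (39.7, 369.4, 4814.5, array([0.2494, 0.5677, 0.08  ]))
top blue (125.2, 281.4, 178.0, array([0.4212, 0.3991, 0.08  ]))
top blue (238.4, 236.1, 333.5, array([0.5089, 0.1704, 0.08  ]))
top blue (367.2, 181.5, 47.0, array([ 0.617 , -0.0955,  0.08  ]))
scene blue (257.7, 277.6, 59.0, array([ 0.6802, -0.0765,  0.08  ]))
scene blue (260.4, 268.2, 72.0, array([ 0.6526, -0.0848,  0.08  ]))
scene blue (385.8, 262.5, 158.0, array([0.5143, 0.1739, 0.08  ]))
scene blue (359.9, 248.9, 125.0, array([0.4996, 0.1019, 0.08  ]))
scene blue (482.8, 236.1, 77.0, array([0.3365, 0.3565, 0.08  ]))
scene blue (592.8, 245.7, 3234.0, array([0.2583, 0.6025, 0.08  ]))
```

View pics/p3.png

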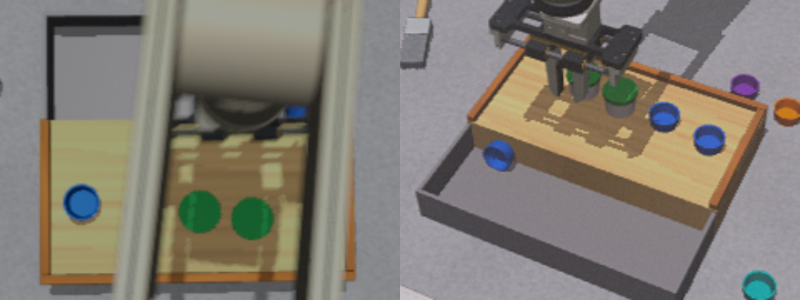

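Dish 1 is in the bin, leaning on the tray's front face at about (498,155) in the combined picture. Next is the middle dish.

>>> jog_arm:
  targets:
    - [0,-4,-3,0,0,0,0.76]
    - [0,-8,-7,0,0,0,0.76]
    - [0,-12,-10,0,0,0,0.76]
    - [1,-14.5,-11.4,0,0,0,0.76]
    - [3,-14.5,-11.4,0,0,0,0.76]

```text
t: 5.72
tool_pos: [0.4419, 0.1041, 0.1307]
orientation: [1.209, 1.21, -1.204]
force: [0.3, -0.1, 0.5]
opening: 0.0222
```

>>> jog_arm:
  targets:
    - [0,0,0,0,0,0,0.76]
    - [0,0,0,0,0,0,0.76]

```text
t: 5.98
tool_pos: [0.4423, 0.1039, 0.1315]
orientation: [1.209, 1.209, -1.204]
force: [-0.2, 0.5, 0.1]
opening: 0.0224
```

```bash
python3 look.py p4; python3 -c "
from h import *
print(pose()[1].round(3))"
```

```text
[0.44226318 0.10387372 0.131475  ] 0.022389742135220467 [-0.23  0.55  0.05] 5.975
top blue (39.7, 369.4, 4811.5, array([0.2495, 0.5677, 0.08  ]))
top blue (125.2, 281.4, 178.0, array([0.4212, 0.3991, 0.08  ]))
top blue (237.7, 229.6, 91.0, array([0.5221, 0.1717, 0.08  ]))
top blue (371.0, 181.4, 120.5, array([ 0.6172, -0.1033,  0.08  ]))
scene blue (257.4, 277.4, 61.0, array([ 0.68  , -0.0772,  0.08  ]))
scene blue (260.5, 268.3, 72.5, array([ 0.6527, -0.0845,  0.08  ]))
scene blue (386.0, 262.7, 151.5, array([0.5145, 0.1745, 0.08  ]))
scene blue (359.3, 248.9, 135.0, array([0.5003, 0.1006, 0.08  ]))
scene blue (482.8, 236.1, 77.0, array([0.3365, 0.3565, 0.08  ]))
scene blue (592.7, 245.6, 3220.5, array([0.2581, 0.6023, 0.08  ]))
[[ 0.004  1.     0.003]
 [ 0.001  0.003 -1.   ]
 [-1.     0.004 -0.001]]
```

View pics/p4.png

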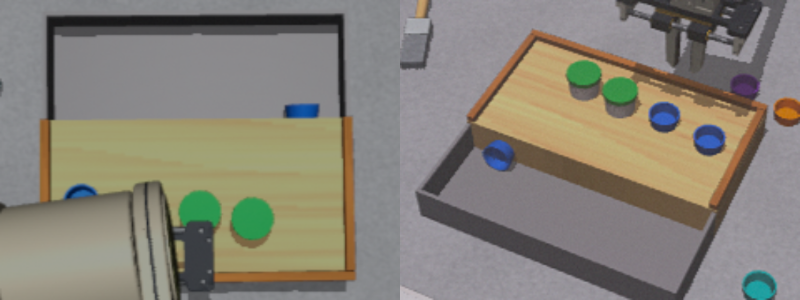

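>>> jog_arm:
  targets:
    - [1,0.5,0.5,0,0,0,0.76]
    - [3.5,0.5,0.5,0,0,0,0.76]
    - [6.3,0.5,0.5,0,0,0,0.76]
    - [6.4,0.5,0.5,0,0,0,0.76]

```text
t: 6.58
tool_pos: [0.4461, 0.0983, 0.0652]
orientation: [1.207, 1.212, -1.208]
force: [-0.7, 1.0, 1.2]
opening: 0.0223
```

>>> jog_arm:
  targets:
    - [0.2,1.5,0,0,0,0,0.76]
    - [0.2,3,0,0,0,0,0.76]
    - [0.2,4.7,0,0,0,0,0.76]
    - [0.2,6.4,0,0,0,0,0.76]
    - [0.2,8.1,0,0,0,0,0.76]

```text
t: 7.2
tool_pos: [0.5287, 0.0983, 0.0644]
orientation: [1.208, 1.211, -1.207]
force: [-0.4, 0.7, -0.4]
opening: 0.0224
```

```bash
python3 look.py p5
```

```text
[0.52867242 0.09831086 0.06437935] 0.022432030380591425 [-0.41  0.72 -0.39] 7.2
top blue (39.7, 369.4, 4813.0, array([0.2495, 0.5678, 0.08  ]))
top blue (125.2, 281.4, 178.0, array([0.4212, 0.3991, 0.08  ]))
top blue (239.5, 243.6, 54.0, array([0.4935, 0.1684, 0.08  ]))
top blue (370.7, 181.4, 123.5, array([ 0.6172, -0.1029,  0.08  ]))
scene blue (257.6, 277.6, 58.5, array([ 0.6802, -0.0766,  0.08  ]))
scene blue (260.2, 267.6, 61.0, array([ 0.6513, -0.0861,  0.08  ]))
scene blue (347.8, 267.5, 157.0, array([0.5656, 0.0992, 0.08  ]))
scene blue (383.1, 262.8, 113.5, array([0.5178, 0.1685, 0.08  ]))
scene blue (482.8, 236.1, 77.0, array([0.3365, 0.3565, 0.08  ]))
scene blue (592.7, 245.6, 3231.5, array([0.2583, 0.6024, 0.08  ]))
```

View pics/p5.png

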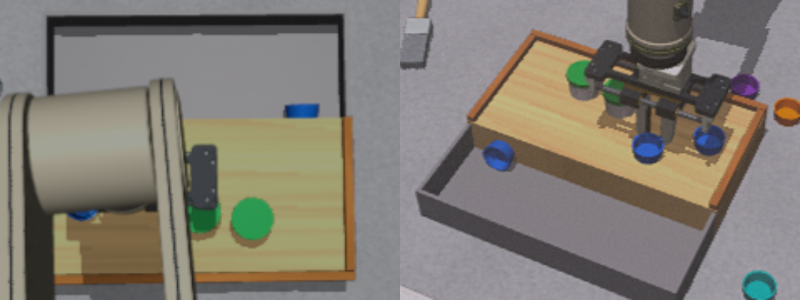

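The second dish is centred ahead of the fingers at about (648,150). Continuing.

>>> jog_arm:
  targets:
    - [-0.2,1.8,0,0,0,0,0.76]
    - [-0.2,4,0,0,0,0,0.76]
    - [-0.2,6.5,0,0,0,0,0.76]
    - [-0.2,9,0,0,0,0,0.76]
    - [-0.2,11.5,0,0,0,0,0.76]

```text
t: 7.92
tool_pos: [0.645, 0.0984, 0.0674]
orientation: [1.209, 1.21, -1.206]
force: [-0.1, -0.0, 0.3]
opening: 0.0223
```

>>> jog_arm:
  targets:
    - [0,1.5,0,0,0,0,0.76]
    - [-3,1.5,0,0,0,0,0.76]
    - [-6,1,0,0,0,0,0.76]
    - [-9,0,0,0,0,0,0.76]
    - [-9,-2,-2,0,0,0,0.76]

```text
t: 8.55
tool_pos: [0.6268, 0.1174, 0.1621]
orientation: [1.214, 1.204, -1.202]
force: [0.2, 0.8, 0.1]
opening: 0.0221
```

```bash
python3 look.py p6
```

```text
[0.62678882 0.11744948 0.16206552] 0.02213374346293225 [0.21 0.77 0.09] 8.55
top blue (39.7, 369.4, 4810.5, array([0.2495, 0.5677, 0.08  ]))
top blue (125.2, 281.4, 178.0, array([0.4212, 0.3991, 0.08  ]))
top blue (238.3, 236.0, 328.0, array([0.509 , 0.1706, 0.08  ]))
top blue (370.7, 181.4, 123.5, array([ 0.6172, -0.1029,  0.08  ]))
scene blue (334.4, 302.8, 255.0, array([0.6724, 0.114 , 0.08  ]))
scene blue (257.6, 277.7, 57.5, array([ 0.6804, -0.0764,  0.08  ]))
scene blue (260.3, 267.7, 61.0, array([ 0.6513, -0.0858,  0.08  ]))
scene blue (385.0, 264.5, 75.0, array([0.5209, 0.1745, 0.08  ]))
scene blue (482.8, 236.1, 77.0, array([0.3365, 0.3565, 0.08  ]))
scene blue (592.8, 245.7, 3237.0, array([0.2584, 0.6025, 0.08  ]))
```

View pics/p6.png

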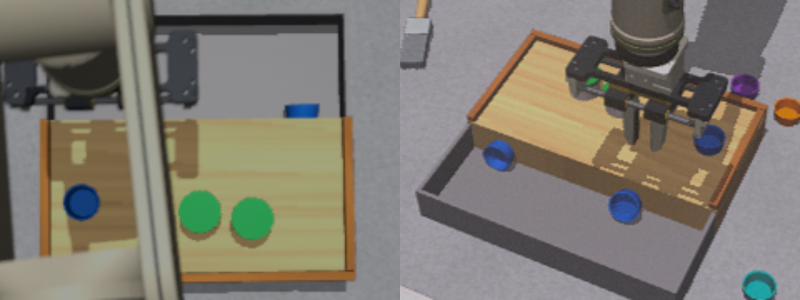

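Dish 2 is in the bin at about (625,205). Now the third.

>>> jog_arm:
  targets:
    - [0,-4,-1,0,0,0,0.76]
    - [0,-9,-3,0,0,0,0.76]
    - [0,-14,-4.5,0,0,0,0.76]
    - [1,-16.8,-5.4,0,0,0,0.76]
    - [2,-16.8,-5.4,0,0,0,0.76]

```text
t: 9.28
tool_pos: [0.4543, 0.1735, 0.1387]
orientation: [1.208, 1.211, -1.202]
force: [0.1, 0.3, 0.5]
opening: 0.0222
```

>>> jog_arm:
  targets:
    - [0,0,0,0,0,0,0.76]
    - [0,0,0,0,0,0,0.76]

```text
t: 9.52
tool_pos: [0.4552, 0.1732, 0.1391]
orientation: [1.209, 1.21, -1.203]
force: [0.3, 0.3, -0.1]
opening: 0.0224
```

```bash
python3 look.py p7; python3 -c "
from h import *
print(pose()[1].round(3))"
```

```text
[0.45521195 0.17317202 0.1390645 ] 0.022428335814471855 [ 0.34  0.32 -0.08] 9.525
top blue (39.7, 369.4, 4812.5, array([0.2495, 0.5677, 0.08  ]))
top blue (239.6, 233.9, 232.0, array([0.5134, 0.168 , 0.08  ]))
top blue (371.0, 181.4, 120.5, array([ 0.6172, -0.1033,  0.08  ]))
top blue (275.7, 179.2, 204.0, array([0.6245, 0.0929, 0.08  ]))
scene blue (334.5, 303.0, 241.0, array([0.6727, 0.1142, 0.08  ]))
scene blue (257.6, 277.6, 58.0, array([ 0.6802, -0.0767,  0.08  ]))
scene blue (260.0, 267.6, 58.0, array([ 0.6514, -0.0865,  0.08  ]))
scene blue (386.4, 263.0, 136.0, array([0.515 , 0.1758, 0.08  ]))
scene blue (482.8, 236.1, 76.5, array([0.3365, 0.3566, 0.08  ]))
scene blue (592.8, 245.7, 3235.5, array([0.2584, 0.6025, 0.08  ]))
[[ 0.003  1.     0.004]
 [ 0.002  0.004 -1.   ]
 [-1.     0.003 -0.002]]
```

View pics/p7.png

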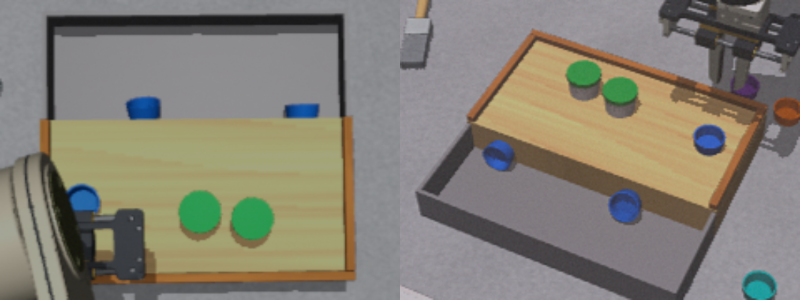

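>>> jog_arm:
  targets:
    - [2,0.1,0.2,0,0,0,0.76]
    - [4.5,0.1,0.2,0,0,0,0.76]
    - [6.8,0.1,0.2,0,0,0,0.76]
    - [7,0.1,0.2,0,0,0,0.76]

```text
t: 10.12
tool_pos: [0.4555, 0.1708, 0.0675]
orientation: [1.207, 1.212, -1.206]
force: [-0.5, -0.5, 0.3]
opening: 0.0222
```

>>> jog_arm:
  targets:
    - [0,1.5,0,0,0,0,0.76]
    - [0,3,0,0,0,0,0.76]
    - [0,4.7,0,0,0,0,0.76]
    - [0,6.4,0,0,0,0,0.76]
    - [0,8.1,0,0,0,0,0.76]

```text
t: 10.75
tool_pos: [0.5381, 0.1712, 0.069]
orientation: [1.208, 1.211, -1.205]
force: [-0.5, -0.2, 1.0]
opening: 0.0221
```

```bash
python3 look.py p8
```

```text
[0.53810368 0.17117453 0.06899089] 0.022108313573524718 [-0.51 -0.2   0.96] 10.75
top blue (39.7, 369.4, 4812.0, array([0.2495, 0.5677, 0.08  ]))
top blue (125.0, 281.4, 174.0, array([0.4211, 0.3994, 0.08  ]))
top blue (370.7, 181.4, 124.0, array([ 0.6172, -0.1028,  0.08  ]))
top blue (275.7, 179.2, 204.0, array([0.6245, 0.0929, 0.08  ]))
scene blue (334.5, 302.9, 253.0, array([0.6724, 0.1142, 0.08  ]))
scene blue (257.7, 277.6, 59.0, array([ 0.6802, -0.0765,  0.08  ]))
scene blue (375.8, 279.9, 206.5, array([0.573 , 0.1724, 0.08  ]))
scene blue (260.2, 267.6, 61.5, array([ 0.6513, -0.086 ,  0.08  ]))
scene blue (482.8, 236.1, 76.5, array([0.3365, 0.3566, 0.08  ]))
scene blue (592.8, 245.6, 3227.5, array([0.2582, 0.6024, 0.08  ]))
```

View pics/p8.png

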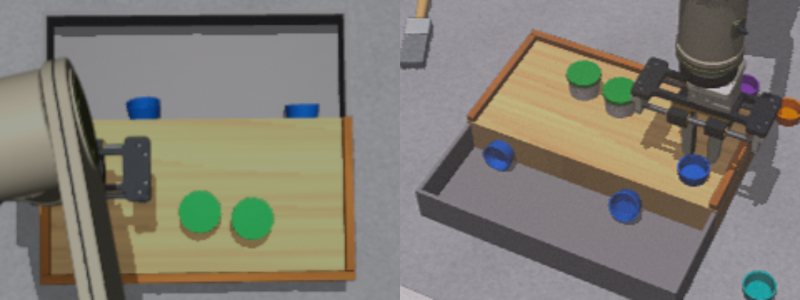

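>>> jog_arm:
  targets:
    - [0.2,1.8,0,0,0,0,0.76]
    - [0.2,4,0,0,0,0,0.76]
    - [0.2,6.3,0,0,0,0,0.76]
    - [0.2,8.6,0,0,0,0,0.76]
    - [0.2,10.8,0,0,0,0,0.76]

```text
t: 11.48
tool_pos: [0.6475, 0.1715, 0.0683]
orientation: [1.209, 1.21, -1.204]
force: [-0.6, 0.0, -0.0]
opening: 0.0224
```

>>> jog_arm:
  targets:
    - [0,1.2,0,0,0,0,0.76]
    - [-3,1.2,0,0,0,0,0.76]
    - [-6,1,0,0,0,0,0.76]
    - [-9,0,0,0,0,0,0.76]
    - [-14,-4,2,0,0,0,0.76]

```text
t: 12.1
tool_pos: [0.6086, 0.1528, 0.2043]
orientation: [1.207, 1.212, -1.205]
force: [0.1, -1.1, 0.6]
opening: 0.0224
```

>>> jog_arm:
  targets:
    - [-2,-5,3,0,0,0,0.76]
    - [-4,-10,7,0,0,0,0.76]
    - [-6,-15,11,0,0,0,0.76]
    - [-6,-18,17,0,0,0,0.76]
    - [-6,-20,23,0,0,0,0.76]

```text
t: 12.72
tool_pos: [0.4128, -0.0665, 0.2653]
orientation: [1.207, 1.21, -1.203]
force: [1.1, -0.8, 0.6]
opening: 0.0223
```

```bash
python3 look.py p9
```

```text
[ 0.41279576 -0.06645333  0.26532551] 0.022293315535446216 [ 1.07 -0.84  0.61] 12.725
top blue (39.7, 369.4, 4810.0, array([0.2494, 0.5677, 0.08  ]))
top blue (125.2, 281.4, 178.5, array([0.4211, 0.3991, 0.08  ]))
top blue (370.7, 181.4, 124.0, array([ 0.6172, -0.1028,  0.08  ]))
top blue (241.6, 180.4, 195.5, array([0.6232, 0.1627, 0.08  ]))
top blue (275.7, 179.2, 204.5, array([0.6245, 0.0928, 0.08  ]))
scene blue (363.7, 313.4, 258.5, array([0.672, 0.184, 0.08 ]))
scene blue (334.5, 303.1, 238.0, array([0.6729, 0.1143, 0.08  ]))
scene blue (257.8, 277.7, 56.5, array([ 0.6802, -0.0761,  0.08  ]))
scene blue (260.2, 267.6, 59.0, array([ 0.6513, -0.086 ,  0.08  ]))
scene blue (482.8, 236.1, 76.5, array([0.3365, 0.3566, 0.08  ]))
scene blue (592.7, 245.6, 3232.5, array([0.2583, 0.6023, 0.08  ]))
```

View pics/p9.png

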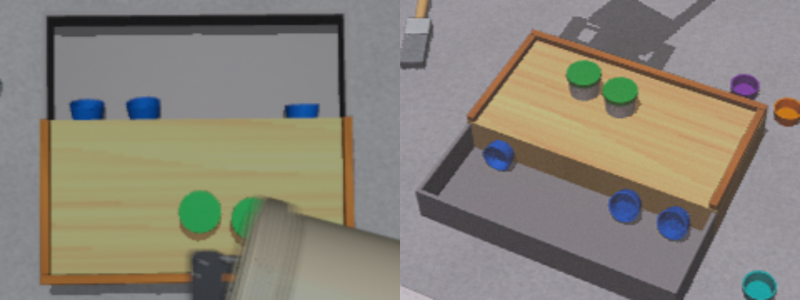

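All three dishes look to be in the bin, leaning on the tray face. Dish 1 is steepest, so I'll check its height before handing in.

```bash
python3 - <<'E'
from h import *
t=optics.read_camera("top");s=optics.read_camera("scene")
def mats(c):
    f=240/np.tan(np.radians(c["vertical_fov"]/2));K=np.array([[f,0,c["cx"]],[0,f,c["cy"]],[0,0,1]]);return K@np.c_[c["R"],c["t"]]
for a,b in(((370.7,181.4),(259,271)),((241.6,180.4),(363.7,313.4)),((275.7,179.2),(334.5,303.1))):
    X=cv2.triangulatePoints(mats(t),mats(s),np.array(a,float),np.array(b,float)).ravel();print(X[:3]/X[3])
for c,z in((t,.098),(s,.098)): print(blobs(c,(50,120,60),(80,255,255),z))
a=s["frame"][245:330,230:400,::-1]; cv2.imwrite("pics/z9.png",cv2.resize(a,None,fx=4.5,fy=4.5,interpolation=cv2.INTER_CUBIC))
print(robot.read_state()["t"])
E
```

```text
[ 0.62564035 -0.10866365  0.02948339]
[0.63310345 0.17043043 0.02490592]
[0.63440808 0.09715529 0.02491646]
[(138.7, 280.2, 683.5, array([0.4237, 0.3654, 0.098 ])), (339.5, 245.3, 395.5, array([ 0.4857, -0.0349,  0.098 ])), (309.6, 241.8, 461.0, array([0.4939, 0.0252, 0.098 ]))]
[(331.4, 234.0, 231.0, array([0.4989, 0.0267, 0.098 ])), (309.7, 223.5, 212.0, array([ 0.4886, -0.0366,  0.098 ]))]
12.925
```

View pics/z9.png

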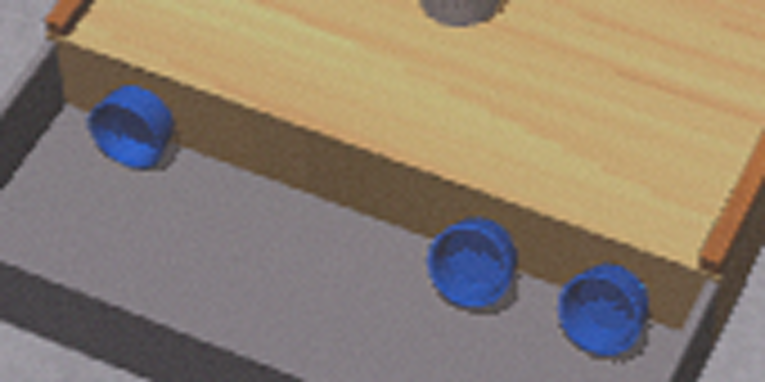

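The zoom shows all three dishes on the bin floor with their centres about 25–29 mm up, leaning on the tray face. The pots haven't moved. I'll let the arm settle and hand in.

>>> jog_arm:
  targets:
    - [0,0,0,0,0,0,0.76]
    - [0,0,0,0,0,0,0.76]
    - [0,0,0,0,0,0,0.76]
    - [0,0,0,0,0,0,0.76]

```text
t: 13.42
tool_pos: [0.4138, -0.0659, 0.2645]
orientation: [1.21, 1.21, -1.206]
force: [0.0, 0.3, -0.4]
opening: 0.0224
```

```bash
python3 -c "
from h import *
for b in blobs(optics.read_camera('scene'),(105,150,60),(120,255,255),.08,30): print(b)
s=robot.read_state(); print(s['t'],s['tool_pos'],abs(s['dq']).max())
print(ticket.close_job())"
```

```text
(363.8, 313.5, 257.0, array([0.672 , 0.1841, 0.08  ]))
(334.7, 303.0, 241.0, array([0.6726, 0.1147, 0.08  ]))
(257.7, 277.6, 59.0, array([ 0.6802, -0.0765,  0.08  ]))
(260.0, 268.0, 62.5, array([ 0.6524, -0.086 ,  0.08  ]))
(482.8, 236.1, 76.5, array([0.3365, 0.3566, 0.08  ]))
(592.8, 245.6, 3229.0, array([0.2582, 0.6024, 0.08  ]))
13.475 [ 0.41378903 -0.06610393  0.26454096] 0.0068811841598487656
the job is handed in; nothing more can be done
None
```

All three blue dishes are in the wash bin. I swept them one at a time along the tray and over the open edge with the half-closed fingertips. The job was handed in at about 13.5 s of the 51 s allowed, with the arm raised clear of everything.

- **Dishes:** they rest on the bin floor on their rims, leaning against the tray's front face rather than lying flat. Their centres measured about 25–29 mm above the bench from the two views, and they had not moved in the last pictures. The first dish stands the steepest.
- **Pots:** in the scene view both lids are within about 1 mm of where they started. In the top view one lid read about 3 mm off, but the arm partly covered it there.
- **Bench items:** the ones I could see in the pictures were undisturbed, though I did not measure each one.
- **Forces:** the wrist force stayed under about 2 N in every reading.
- **Disagreement:** the two cameras differed by about 5–7 mm on the dish positions, so I used the average. The two spread fingers kept each dish centred despite that.

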